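Pack the canteen's baking kit

ROBOT

A 6-joint arm with a two-finger parallel gripper is mounted at the origin on the work surface. World frame = base frame: x ahead of the robot, y to its left, z up, the work surface at z = 0. Lengths are in mm, angles in rad, forces in N, time in s.
With the tool pointing down it reaches from about 425 to 925 mm from the base axis. Payload 12.5 kg.
Tool frame: the origin (TCP) lies at the very end of the fingers, on their centre line; the grasp point (between the pads) lies 19 mm behind it (robot.tcp_to_grasp is the distance from the TCP to the grasp point, in mm); z points along the fingers, y is the line along which they close (so a half turn about z gives the same grasp; the last joint's range is limited). The gripper opens to 85 mm and grips with 20 to 120 N. Pads are 22 mm wide; open, the fingers measure 114 mm over their backs; the gripper's body (76 mm by 85 mm) begins 54 mm behind the grasp point. The pads swing forward as they close: fully open they stand 13 mm farther back than shut.
Start: joints at [-1.331, 0.491, 1.559, -0, 1.092, -0.106], TCP at [211.866, -588.011, 231.327] pointing down, gripper open.
Joint ranges: [-3.1, 3.1], [-0.84, 2.19], [0.05, 2.79], [-1.13, 4.28], [0.06, 2.93], [-2.69, 2.69]. Speed limits (rad/s): [2.22, 2.22, 2.79, 3.14, 3.14, 3.14].

INTERFACE

Orientations are given as a rotation vector (axis times angle).
In Python, from workcell import robot gives the robot as it stands. The module is installed in compiled form; this text tells all that it offers.
- The arm moves only by the shell command python3 -m pendant 'ROWS' [FORCE]. ROWS is JSON, a list of rows, each a list of 3 entries, a list of its own where there are three numbers: the closure, from -1 (fully open) to 1 (shut), then the shift along the world's x, y, z in m, then the turn, a rotation vector about the world's x, y, z in rad. A call has 1 to 10 rows; each row shifts and turns the commanded pose from where the row before left it; what a row does not reach is not made up. A row lasts 1/12 s, in which the tool goes at most 41.7 mm and 7.16 degrees, less where a joint would pass 70% of its speed; a pose out of reach is approached as far as the arm can. A call with a gripper value outside its range is refused whole. The fingers move at their own pace and stop on an object; FORCE is the grip in N (left out, the last holds). Time passes only in rows, so rows that do not move let the fingers close. It gives the time, the measured TCP pose, the force, the opening and the grip force at its end, in the units of the state.
- robot.read_state(): the state, without advancing time (a new reading comes with each control period).
- robot.capture(name): name is "side" or "top"; returns a dict with "img" (384x512x3 uint8, red, green, blue), "range_z" (384x512 float32, mm along the optical axis (not along the pixel's ray), 0 where there is no reading), "fx", "fy", "cx", "cy" (pixels), "k1" (the pictures are not rectified: a ray, as slopes to the right and down, at radius r is drawn at 1 + k1 r^2 times it, then the intrinsics apply), "world_from_camera" (4x4, takes a point from camera to world coordinates). Camera axes: x right, y down, z forward; pixel columns grow to the right and rows downward; lengths in mm; the calibration is good to about 2 mm. A picture is of the moment at which its call begins.
- robot.job_done(): hands the job in; it is judged then, once.
The state is a dict: "clock": time; "joint_pos": joint angles; "dq": joint speeds; "effort": joint torques, N m; "ee_pos": TCP position; "tool_rot": TCP orientation; "wrist_force": force on the tool from outside, world axes, zero at the start; "ft_torque": the same for the moment, N m; "grip_width": finger opening in mm; "finger_force": force on a finger pad.
Only numpy, scipy, OpenCV 4.12 (cv2) and the standard library are available. Lean on these libraries where they do the work, as an engineer would, in place of code of your own. Each camera call takes 0.05 s, during which the arm holds its last target. There are 200 camera calls.

TASK

Pack the rinsed baking kit away: lift the wire basket by its bar and tip it so that all the ceramic weights roll out over its spout into the deep compartment of the grey kit box, without turning the basket over or touching the weights with the fingers, then stand the basket upright on its rubber mat again, well in the middle. Also lay every wooden spatula flat on the floor of the kit's shallow tray, lengthwise along the long side of the box, side by side with none on top of another and all blades pointing the same way (either way will do; before or after the weights). Leave the mug and the keys where they are.

Things in the scene. Friction and masses are not known exactly. Their poses are not given: they have to be found in the camera images.
- basket: Open steel wire mesh basket, 146 mm long (x), 92 mm wide (y), rim 55 mm high, 0.22 to 0.37 kg. Origin: centre of its flat underside, z up. The floor, 3 mm thick, is flat from x=-40 to +40 mm; from x=-40 mm a ramp rises at 18 degrees to the spout at the -x end, where the walls close in to a notch 60 mm wide. A rigid hoop over the middle carries a black grip bar.
- basket_grip (a point): Centre of the black grip bar of the basket, 100 mm straight above the basket's origin. The bar is 70 mm long (along the basket's y), 16 mm thick (along its x) and 26 mm high, with flat faces; rigid with the basket, the basket hangs balanced below it. The two hoop posts stand at y=+-47 mm.
- basket_spout (a point): Middle of the spout's lip, at x=-104 mm, z=24 mm in the basket's frame; the spout points along the basket's -x, at the start roughly towards the robot. Level, the basket keeps the weights in; they roll out over the spout once that end is tipped down by clearly more than 18 degrees (45 degrees empties it).
- mat: Black rubber draining mat, fixed, 200 x 180 mm, 4 mm thick, lying on the desk; the basket starts on it. Origin: centre of its underside.
- kit: Grey plastic kit box, fixed on the desk, 200 mm (x) by 296 mm (y). Origin: under its middle, on the desk. Along its y it has a shallow tray (the -y two thirds) and a deep compartment (the +y third). Walls and floor are 4 mm thick.
- kit_tray (a point): Centre of the floor of the shallow tray, 4 mm above the desk; axes as the kit box. The tray inside is 192 mm (x) by 180 mm (y), its walls are 18 mm high over the desk. Lengthwise in the tray means along its y, i.e. along the long side of the whole box.
- kit_deep (a point): Centre of the floor of the deep compartment, 4 mm above the desk; inside 192 mm (x) by 100 mm (y), rim 50 mm over the desk.
- weight1_center (a point): Centre of a white ceramic baking weight, a ball of 20 mm, 10 g; starts in the basket. Some of the five may be absent (None).
- weight2_center (a point): Centre of a white ceramic baking weight, a ball of 20 mm, 10 g; starts in the basket. Some of the five may be absent (None).
- weight3_center (a point): Centre of a white ceramic baking weight, a ball of 20 mm, 10 g; starts in the basket. Some of the five may be absent (None).
- weight4_center (a point): Centre of a white ceramic baking weight, a ball of 20 mm, 10 g; starts in the basket. Some of the five may be absent (None).
- weight5_center (a point): Centre of a white ceramic baking weight, a ball of 20 mm, 10 g; starts in the basket. Some of the five may be absent (None).
- spatula1: Small wooden spatula lying flat on the desk, 150 mm long along its x, 30 g. Origin: middle of its length, on its underside, z up. Handle from x=-75 to +20 mm, 12 mm wide and 10 mm thick; blade from x=+20 to +75 mm, 30 mm wide and 8 mm thick. Balanced about x=+12 mm. Some of the four may be absent (None).
- spatula1_blade (a point): Middle of the blade of spatula1, 47 mm from its origin along its x.
- spatula2: Small wooden spatula lying flat on the desk, 150 mm long along its x, 30 g. Origin: middle of its length, on its underside, z up. Handle from x=-75 to +20 mm, 12 mm wide and 10 mm thick; blade from x=+20 to +75 mm, 30 mm wide and 8 mm thick. Balanced about x=+12 mm. Some of the four may be absent (None).
- spatula2_blade (a point): Middle of the blade of spatula2, 47 mm from its origin along its x.
- spatula3: Small wooden spatula lying flat on the desk, 150 mm long along its x, 30 g. Origin: middle of its length, on its underside, z up. Handle from x=-75 to +20 mm, 12 mm wide and 10 mm thick; blade from x=+20 to +75 mm, 30 mm wide and 8 mm thick. Balanced about x=+12 mm. Some of the four may be absent (None).
- spatula3_blade (a point): Middle of the blade of spatula3, 47 mm from its origin along its x.
- spatula4: Small wooden spatula lying flat on the desk, 150 mm long along its x, 30 g. Origin: middle of its length, on its underside, z up. Handle from x=-75 to +20 mm, 12 mm wide and 10 mm thick; blade from x=+20 to +75 mm, 30 mm wide and 8 mm thick. Balanced about x=+12 mm. Some of the four may be absent (None).
- spatula4_blade (a point): Middle of the blade of spatula4, 47 mm from its origin along its x.
- mug: White mug, 76 mm across, 90 mm high, standing; origin at the centre of its underside. Not part of the job.
- keys: Small flat bunch of keys, about 75 mm across, 4 mm thick; origin under its ring. Not part of the job.

How it is judged (in metres and radians):
On the way, in this order (a step that is already met when the one before it is completed fails the run):
1. the basket is lifted off its mat and tipped by more than 14 degrees (height (world z) of basket above 0.04 m and angle between basket's own z axis and vertical above 0.25 rad).
2. all weights are in the deep compartment (x of weight1_center in the frame of kit_deep between -0.098 and 0.098 m and y of weight1_center in the frame of kit_deep between -0.052 and 0.052 m and z of weight1_center in the frame of kit_deep between 0 and 0.045 m and x of weight2_center in the frame of kit_deep between -0.098 and 0.098 m and y of weight2_center in the frame of kit_deep between -0.052 and 0.052 m and z of weight2_center in the frame of kit_deep between 0 and 0.045 m and x of weight3_center in the frame of kit_deep between -0.098 and 0.098 m and y of weight3_center in the frame of kit_deep between -0.052 and 0.052 m and z of weight3_center in the frame of kit_deep between 0 and 0.045 m and x of weight4_center in the frame of kit_deep between -0.098 and 0.098 m and y of weight4_center in the frame of kit_deep between -0.052 and 0.052 m and z of weight4_center in the frame of kit_deep between 0 and 0.045 m and x of weight5_center in the frame of kit_deep between -0.098 and 0.098 m and y of weight5_center in the frame of kit_deep between -0.052 and 0.052 m and z of weight5_center in the frame of kit_deep between 0 and 0.045 m), for 0.2 s.
At the end, for the whole second after the job is handed in: Weights in the deep compartment; basket upright (4 deg) within 50 mm of the mat's centre; each spatula flat on the tray floor (under 6 mm), its middle within 30 mm of the tray's middle lengthwise, within 17 deg of the long side, all blades to one end; all released and at rest (all of step 2 and horizontal distance between basket and mat below 0.05 m and angle between basket's own z axis and vertical below 0.08 rad and z of basket in the frame of mat below 0.009 m and linear speed of each of basket, spatula1, spatula2, spatula3, spatula4 below 0.02 m/s and x of spatula1 in the frame of kit_tray between -0.092 and 0.092 m and y of spatula1 in the frame of kit_tray between -0.03 and 0.03 m and z of each of spatula1, spatula2, spatula3, spatula4 in the frame of kit_tray below 0.006 m and angle between each of spatula1, spatula2, spatula3, spatula4's own z axis and vertical below 0.1 rad and angle between the x axis of each of spatula1, spatula2, spatula3, spatula4 and the y axis of kit_tray, either way round below 0.3 rad and x of spatula2 in the frame of kit_tray between -0.092 and 0.092 m and y of spatula2 in the frame of kit_tray between -0.03 and 0.03 m and x of spatula3 in the frame of kit_tray between -0.092 and 0.092 m and y of spatula3 in the frame of kit_tray between -0.03 and 0.03 m and x of spatula4 in the frame of kit_tray between -0.092 and 0.092 m and y of spatula4 in the frame of kit_tray between -0.03 and 0.03 m and (y of each of spatula1_blade, spatula2_blade, spatula3_blade, spatula4_blade in the frame of kit_tray above 0.01 m or y of each of spatula1_blade, spatula2_blade, spatula3_blade, spatula4_blade in the frame of kit_tray below -0.01 m)); the robot touches nothing.
It fails at once if the fingers touch a weight (contact force between the fingers and weight1 above 0.3 N or contact force between the fingers and weight2 above 0.3 N or contact force between the fingers and weight3 above 0.3 N or contact force between the fingers and weight4 above 0.3 N or contact force between the fingers and weight5 above 0.3 N).
It fails at once if the basket is turned over (tilted beyond 75 degrees) (angle between basket's own z axis and vertical above 1.31 rad).
It fails at once if the mug or the keys are moved more than 30 mm (distance of any of mug, keys from where it was at the start of the episode above 0.03 m).
Of spatula1, spatula2, spatula3, spatula4 only 3 to 4 are there at a start; the rules pass over those that are not, and their reading is None.
Of weight1, weight2, weight3, weight4, weight5 only 3 to 5 are there at a start; the rules pass over those that are not, and their reading is None.
At some moment in a run one of basket, spatula1, spatula2, spatula3, spatula4 may be knocked a few centimetres aside while the robot is not near it.
It also fails if it takes over 208 s, if anything falls off the work surface, if the arm or the gripper's body presses on something with over 40 N, if the wrist force passes 120 N, or if a joint passes its speed limit or range.

## Working session

There is one attempt and no reset: what is moved stays moved. The work goes in short steps, Python scripts to look and compute and a shell command to move; the robot and the scene stay as the last step left them, time stands still between calls to the robot, and variables do not carry over. Pictures are saved under pics/ and viewed, at most 14 in all, crops included, and the job is handed in when it is done.

```bash
mkdir -p pics
cat > h.py <<'E'
import numpy as np, cv2
from workcell import robot
def cap(n):
    c=robot.capture(n); return c
def rays(c,u,v):
    x=(np.asarray(u,float)-c['cx'])/c['fx']; y=(np.asarray(v,float)-c['cy'])/c['fy']
    xd,yd=x.copy(),y.copy()
    for _ in range(8):
        r2=x*x+y*y; x=xd/(1+c['k1']*r2); y=yd/(1+c['k1']*r2)
    return np.stack([x,y,np.ones_like(x)],-1)
def cloud(c):
    v,u=np.mgrid[0:384,0:512]; d=rays(c,u,v); p=d*c['range_z'][...,None]
    T=np.array(c['world_from_camera']); w=p@T[:3,:3].T+T[:3,3]; w[c['range_z']==0]=np.nan
    return w
def plane(c,u,v,z):
    T=np.array(c['world_from_camera']); d=rays(c,u,v)@T[:3,:3].T; o=T[:3,3]
    return o+d*((z-o[2])/d[...,2])[...,None]
def save(c,n): cv2.imwrite('pics/'+n,cv2.cvtColor(c['img'],cv2.COLOR_RGB2BGR))
E
python3 - <<'E'
from h import *
for n in('top','side'):
    c=cap(n); save(c,n+'0.png'); np.savez('/tmp/'+n,**c); print(n,c['fx'],c['k1'],np.round(c['world_from_camera'],2).tolist())
s=robot.read_state(); print(s)
E
```

```text
top 405.81813785454733 -0.13779760763010437 [[0.01, -0.99, 0.15, 325.66], [-1.0, -0.01, 0.02, -31.73], [-0.02, -0.15, -0.99, 1486.78], [0.0, 0.0, 0.0, 1.0]]
side 349.9130254419403 -0.04374678220170311 [[-0.99, -0.08, 0.07, 495.38], [-0.1, 0.73, -0.67, 623.41], [0.01, -0.68, -0.74, 812.49], [0.0, 0.0, 0.0, 1.0]]
{'clock': 0.1, 'joint_pos': array([-1.33056864e+00,  4.91510050e-01,  1.55937023e+00,  5.81943511e-06,
        1.09170344e+00, -1.05629288e-01]), 'dq': array([-0.00024679, -0.00211605,  0.0001522 ,  0.00194426, -0.0006826 ,
       -0.00051782]), 'effort': array([ 2.84239351e-03, -6.19446373e+01, -2.62026769e+01, -7.66288485e-05,
        2.91823184e-03, -7.30859938e-06]), 'ee_pos': array([ 211.83686438, -587.80338937,  230.7857793 ]), 'tool_rot': array([-3.09376240e+00, -5.40392861e-01,  9.65684044e-05]), 'wrist_force': array([-0.27634497, -0.02024581, -0.79844051]), 'ft_torque': array([-0.01824875, -0.00132549,  0.00477276]), 'finger_force': 0.0, 'grip_width': 85.17578402512693}
```

View pics/top0.png

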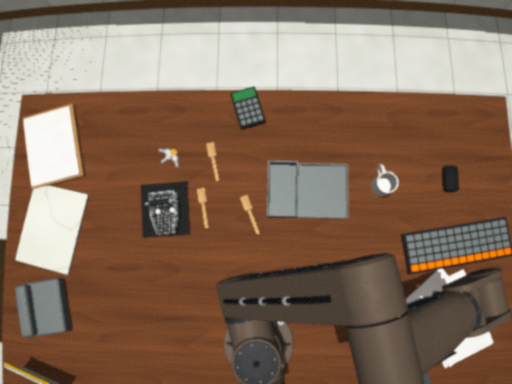

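View pics/side0.png

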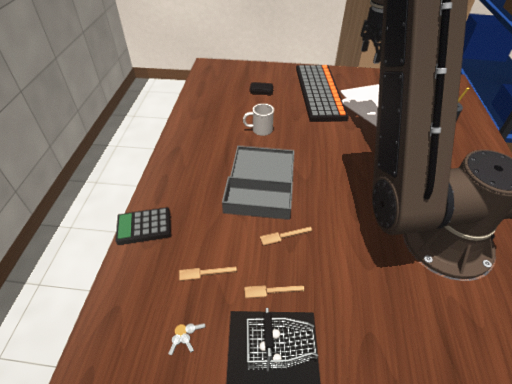

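The top view shows three spatulas at about (212,160), (203,207) and (250,214), the basket on its mat at (165,210), and the kit at (308,190) with its deep part on the left (+y). The side view shows the same three spatulas, the basket bar at (268,335), the keys at (183,335) and the mug at (262,120).

```bash
cat >> h.py <<'E'
def spats(c,z=9,roi=None):
    hsv=cv2.cvtColor(c['img'],cv2.COLOR_RGB2HSV)
    m=cv2.inRange(hsv,(8,70,150),(28,200,255))
    if roi: 
        k=np.zeros_like(m); k[roi[1]:roi[3],roi[0]:roi[2]]=1; m*=k
    n,l,st,ce=cv2.connectedComponentsWithStats(m)
    out=[]
    for i in range(1,n):
        if st[i,4]<60: continue
        v,u=np.nonzero(l==i); p=plane(c,u,v,z)[:,:2]
        mu=p.mean(0); a=np.linalg.svd(p-mu,full_matrices=False)[2][0]
        t=(p-mu)@a; n_=(p-mu)@np.array([-a[1],a[0]])
        lo,hi=t.min(),t.max()
        if np.ptp(n_[t<lo+.3*(hi-lo)])>np.ptp(n_[t>hi-.3*(hi-lo)]): a=-a; lo,hi=-hi,-lo
        out.append((st[i,4],ce[i].round(0).tolist(),(mu+a*(lo+hi)/2).round(1).tolist(),round(hi-lo,1),round(float(np.arctan2(a[1],a[0])),3)))
    return out  # area, px, origin xy, length, heading of blade
E
python3 - <<'E'
from h import *
T=dict(np.load('/tmp/top.npz')); S=dict(np.load('/tmp/side.npz'))
for nm,c,roi in(('top',T,(100,120,400,260)),('side',S,None)):
    print(nm); [print(x) for x in spats(c,9,roi)]
# mat
hsv=cv2.cvtColor(T['img'],cv2.COLOR_RGB2HSV)
m=cv2.inRange(hsv,(0,0,0),(180,255,45)); k=np.zeros_like(m);k[170:250,130:196]=1
v,u=np.nonzero(m*k); p=plane(T,u,v,4)[:,:2].astype(np.float32)
print('mat',cv2.minAreaRect(p), p.min(0),p.max(0))
# kit
m=cv2.inRange(hsv,(85,10,50),(125,120,190)); k=np.zeros_like(m);k[150:230,255:360]=1;m*=k
n,l,st,ce=cv2.connectedComponentsWithStats(m); i=1+st[1:,4].argmax(); print(st[i]); 
v,u=np.nonzero(m)
for z in(18,50): print('kit z',z,cv2.minAreaRect(plane(T,u,v,z)[:,:2].astype(np.float32)))
W=cloud(T); WS=cloud(S)
print('kit depth pts', [W[190,q].round(0).tolist() for q in range(262,356,6)])
q=W.reshape(-1,3); ok=(np.abs(q[:,2]-50)<5)&(q[:,0]>400)&(q[:,0]<800)&(np.abs(q[:,1])<320); print('rim50',q[ok].min(0),q[ok].max(0),ok.sum())
q=WS.reshape(-1,3); ok=(np.abs(q[:,2]-50)<4)&(q[:,1]<250)&(q[:,1]>-250)&(q[:,0]>450)&(q[:,0]<800); print('rimS',cv2.minAreaRect(q[ok][:,:2].astype(np.float32)),ok.sum())
for nm,A in(('T',W),('S',WS)):
    q=A.reshape(-1,3); ok=(q[:,2]>96)&(q[:,2]<125)&(q[:,1]>200)&(q[:,1]<520)&(q[:,0]>350)&(q[:,0]<800); 
    print('bar',nm,ok.sum(),np.median(q[ok],0),cv2.minAreaRect(q[ok][:,:2].astype(np.float32)))
for n,c,b in(('t',T,(130,170,200,245)),('s',S,(215,300,330,384))):
    im=c['img'][b[1]:b[3],b[0]:b[2]]; cv2.imwrite(f'pics/b{n}.png',cv2.resize(im[:,:,::-1],None,fx=6,fy=6,interpolation=cv2.INTER_CUBIC))
a=cv2.imread('pics/bt.png');b=cv2.imread('pics/bs.png'); 
b=cv2.resize(b,(380,int(b.shape[0]*380/b.shape[1]))); o=np.zeros((max(a.shape[0],b.shape[0]),800,3),np.uint8); o[:a.shape[0],:a.shape[1]]=a; o[:b.shape[0],420:800]=b; cv2.imwrite('pics/bask.png',o)
E
```

```text
top
(np.int32(247), [212.0, 158.0], [658.6, 174.5], np.float64(154.1), 0.224)
(np.int32(255), [203.0, 204.0], [484.0, 206.7], np.float64(152.6), 0.179)
(np.int32(259), [249.0, 211.0], [460.8, 32.6], np.float64(152.1), 0.383)
side
(np.int32(242), [368.0, 58.0], [92.2, -1130.2], np.float64(300.4), 1.383)
(np.int32(290), [333.0, 90.0], [293.1, -780.7], np.float64(413.2), -1.42)
(np.int32(332), [281.0, 235.0], [460.1, 32.6], np.float64(152.5), 0.403)
(np.int32(411), [202.0, 272.0], [657.8, 174.9], np.float64(148.0), 0.245)
(np.int32(446), [268.0, 290.0], [483.9, 207.7], np.float64(148.9), 0.192)
(np.int32(110), [180.0, 329.0], [691.7, 332.0], np.float64(29.4), -0.19)
mat ((478.1258544921875, 351.3777770996094), (189.52984619140625, 168.9959259033203), 5.2921648025512695) [379.84305 260.83328] [579.67847 442.48047]
[293 178   8   6  17]
kit z 18 ((553.3856811523438, -175.21368408203125), (278.8353576660156, 191.8782196044922), 88.5141830444336)
kit z 50 ((548.42431640625, -172.08753967285156), (272.7605285644531, 187.6977996826172), 88.51416015625)
kit depth pts [[552.0, -9.0, -0.0], [544.0, -32.0, 54.0], [552.0, -54.0, 4.0], [553.0, -76.0, -2.0], [552.0, -98.0, 3.0], [553.0, -120.0, 0.0], [552.0, -142.0, 6.0], [553.0, -165.0, 0.0], [553.0, -187.0, 5.0], [553.0, -209.0, 4.0], [553.0, -231.0, 4.0], [553.0, -254.0, 3.0], [554.0, -277.0, -2.0], [554.0, -299.0, 2.0], [554.0, -321.0, 4.0], [555.0, -344.0, -1.0]]
rim50 [ 412.39500976 -136.08961666   45.07058618] [652.48254595 311.24172506  54.99525769] 183
rimS ((553.6895751953125, -80.79058837890625), (112.51113891601562, 200.4947967529297), 89.05611419677734) 341
bar T 124 [490.25699657 346.56199576 113.98322384] ((491.48028564453125, 348.24639892578125), (16.48936653137207, 99.34049224853516), 8.287040710449219)
bar S 340 [491.24162155 356.70187876 117.26143452] ((491.4402160644531, 351.3926086425781), (16.30023193359375, 97.6619873046875), 7.397231101989746)
```

View pics/bask.png

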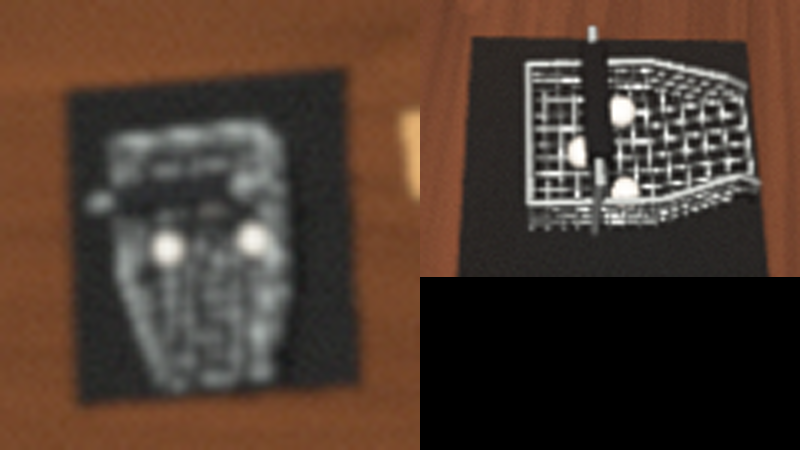

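The basket bar is at (491.5, 350), yaw 0.135, and three weights show in it. The mat centre is about (479, 351), the deep compartment about (554, -81) and the tray about (552, -229). I'll move over the bar now.

```bash
python3 -m pendant '[[-1,[0.025,0.024,0],[0,0,0]],[-1,[0.025,0.024,0],[0,0,0]],[-1,[0.025,0.024,0],[0,0,0]],[-1,[0.025,0.024,0],[0,0,0]],[-1,[0.025,0.024,0],[0,0,0]],[-1,[0.025,0.024,0],[0,0,0]],[-1,[0.025,0.024,0],[0,0,0]],[-1,[0.025,0.024,0],[0,0,0]],[-1,[0.025,0.024,0],[0,0,0]],[-1,[0.025,0.024,0],[0,0,0]]]' 60
python3 -m pendant '[[-1,[0.025,0.024,0],[0,0,0]],[-1,[0.025,0.024,0],[0,0,0]],[-1,[0.025,0.024,0],[0,0,0]],[-1,[0.025,0.024,0],[0,0,0]],[-1,[-0.0045,0.0376,0],[0,0,0.085]],[-1,[-0.0045,0.0376,0],[0,0,0.085]],[-1,[-0.0045,0.0376,0],[0,0,0.085]],[-1,[-0.0045,0.0376,0],[0,0,0.085]],[-1,[-0.0045,0.0376,0],[0,0,0.085]],[-1,[-0.0045,0.0376,0],[0,0,0.085]]]'
python3 -m pendant '[[-1,[-0.0045,0.0376,0],[0,0,0.085]],[-1,[-0.0045,0.0376,0],[0,0,0.085]],[-1,[-0.0045,0.0376,0],[0,0,0.085]],[-1,[-0.0045,0.0376,0],[0,0,0.085]],[-1,[-0.0045,0.0376,0],[0,0,0.085]],[-1,[-0.0045,0.0376,0],[0,0,0.085]],[-1,[-0.0045,0.0376,0],[0,0,0.085]],[-1,[-0.0045,0.0376,0],[0,0,0.085]],[-1,[-0.0045,0.0376,0],[0,0,0.085]],[-1,[-0.0045,0.0376,0],[0,0,0.085]]]'
cat >> h.py <<'E'
from scipy.spatial.transform import Rotation as Ro
def st():
    s=robot.read_state(); R=Ro.from_rotvec(s['tool_rot']).as_matrix()
    print('t',round(s['clock'],1),'pos',s['ee_pos'].round(1),'yang',round(float(np.arctan2(R[1,1],R[0,1])),3),'z',R[:,2].round(3),'w',round(s['grip_width'],1),'ff',round(float(s['finger_force']),1),'F',s['wrist_force'].round(1),'q',s['joint_pos'].round(2))
E
python3 -c "
from h import *
st()
for n in('top','side'):
    c=cap(n);A=cloud(c);q=A.reshape(-1,3); ok=(q[:,2]>96)&(q[:,2]<125)&(q[:,1]>200)&(q[:,1]<520)&(q[:,0]>350)&(q[:,0]<800)
    print(ok.sum(),cv2.minAreaRect(q[ok][:,:2].astype(np.float32)))
st()"
```

```text
clock: 0.93
ee_pos: [462.8, -346.6, 231.2]
tool_rot: [-3.095, -0.54, 0.0]
wrist_force: [1.1, -0.1, 0.0]
grip_width: 85.4
finger_force: 0.0
clock: 1.77
ee_pos: [534.2, -24.7, 231.1]
tool_rot: [-2.856, -1.309, 0.001]
wrist_force: [0.0, -0.3, -0.5]
grip_width: 85.2
finger_force: 0.0
clock: 2.6
ee_pos: [489.2, 351.4, 231.1]
tool_rot: [-2.061, -2.371, 0.001]
wrist_force: [1.6, 0.6, 1.1]
grip_width: 85.0
finger_force: 0.0
t 2.6 pos [489.2 351.4 231.1] yang 0.139 z [-0. -0. -1.] w 85.0 ff 0.0 F [1.6 0.6 1.1] q [ 0.51  0.46  1.62 -0.    1.07  0.37]
86 ((494.1517333984375, 331.58880615234375), (16.04838752746582, 65.07078552246094), 8.07330322265625)
346 ((491.4594421386719, 351.3458251953125), (16.25975227355957, 97.91160583496094), 7.684393405914307)
t 2.7 pos [488.6 353.9 230.7] yang 0.143 z [-0.     0.001 -1.   ] w 85.3 ff 0.0 F [-0.1 -1.9 -0.7] q [0.52 0.46 1.62 0.   1.07 0.37]
```

```bash
python3 -m pendant '[[-1,[0.0025,-0.003,-0.02],[0,0,-0.006]],[-1,[0,0,-0.02],[0,0,0]],[-1,[0,0,-0.02],[0,0,0]],[-1,[0,0,-0.02],[0,0,0]],[-1,[0,0,-0.02],[0,0,0]],[-1,[0,0,-0.02],[0,0,0]],[-1,[0,0,-0.015],[0,0,0]],[-1,[0,0,-0.011],[0,0,0]],[-1,[0,0,0],[0,0,0]],[-1,[0,0,0],[0,0,0]]]' 60
python3 -c "
from h import *
st(); c=cap('side'); cv2.imwrite('pics/g1.png',cv2.resize(c['img'][200:384,160:400,::-1],None,fx=3,fy=3))"
```

```text
clock: 3.53
ee_pos: [492.4, 346.3, 85.2]
tool_rot: [-2.074, -2.359, 0.001]
wrist_force: [0.1, 0.4, 0.2]
grip_width: 85.2
finger_force: 0.0
t 3.5 pos [492.4 346.3  85.2] yang 0.129 z [-0.001 -0.    -1.   ] w 85.2 ff 0.0 F [0.1 0.4 0.2] q [ 0.5   0.64  1.75 -0.    0.76  0.37]
```

View pics/g1.png

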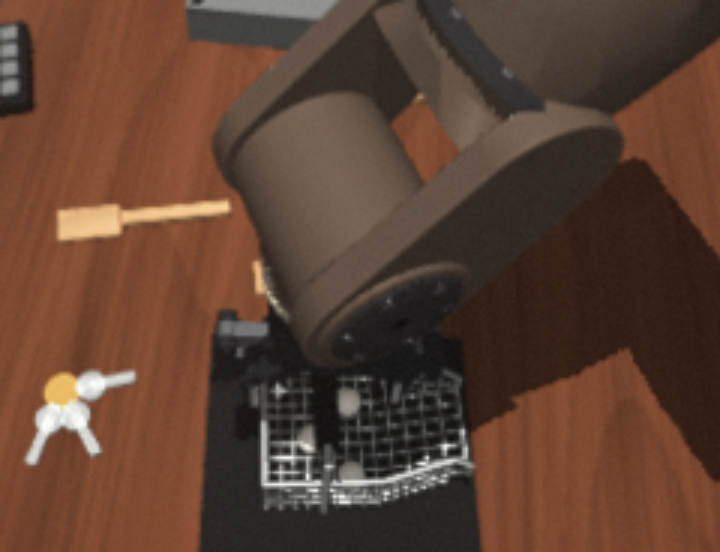

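The fingers straddle the bar, with one at (245,415) and the other at (400,390) in the crop. The bar is at (325,410) and the three balls show at about (347,403), (307,437) and (350,472). I'll close and lift.

```bash
python3 -m pendant '[[-0.2,[0,0,0],[0,0,0]],[0.3,[0,0,0],[0,0,0]],[0.6,[0,0,0],[0,0,0]],[1,[0,0,0],[0,0,0]],[1,[0,0,0],[0,0,0]],[1,[0,0,0],[0,0,0]],[1,[0,0,0],[0,0,0]],[1,[0,0,0],[0,0,0]],[1,[0,0,0],[0,0,0]],[1,[0,0,0],[0,0,0]]]' 60
python3 -c "
from h import *
st()"
python3 -m pendant '[[1,[0,0,0.002],[0,0,0]],[1,[0,0,0.005],[0,0,0]],[1,[0,0,0.01],[0,0,0]],[1,[0,0,0.015],[0,0,0]],[1,[0,0,0.02],[0,0,0]],[1,[0,0,0.02],[0,0,0]],[1,[0,0,0.015],[0,0,0]],[1,[0,0,0.01],[0,0,0]],[1,[0,0,0.003],[0,0,0]],[1,[0,0,0],[0,0,0]]]'
python3 -c "
from h import *
st(); c=cap('side'); cv2.imwrite('pics/g2.png',cv2.resize(c['img'][200:384,160:400,::-1],None,fx=3,fy=3))"
```

```text
clock: 4.42
ee_pos: [492.2, 346.6, 85.6]
tool_rot: [-2.074, -2.36, 0.0]
wrist_force: [-2.9, -0.8, 5.9]
grip_width: 15.3
finger_force: 59.2
t 4.4 pos [492.2 346.6  85.6] yang 0.129 z [-0. -0. -1.] w 15.3 ff 59.2 F [-2.9 -0.8  5.9] q [0.5  0.63 1.75 0.   0.76 0.37]
clock: 5.25
ee_pos: [492.5, 346.6, 186.0]
tool_rot: [2.073, 2.36, 0.002]
wrist_force: [0.8, 0.0, -4.3]
grip_width: 15.3
finger_force: 58.6
t 5.2 pos [492.5 346.6 186. ] yang 0.129 z [ 0.001  0.001 -1.   ] w 15.3 ff 58.6 F [ 0.8  0.  -4.3] q [ 0.5   0.51  1.67 -0.    0.97  0.37]
```

View pics/g2.png

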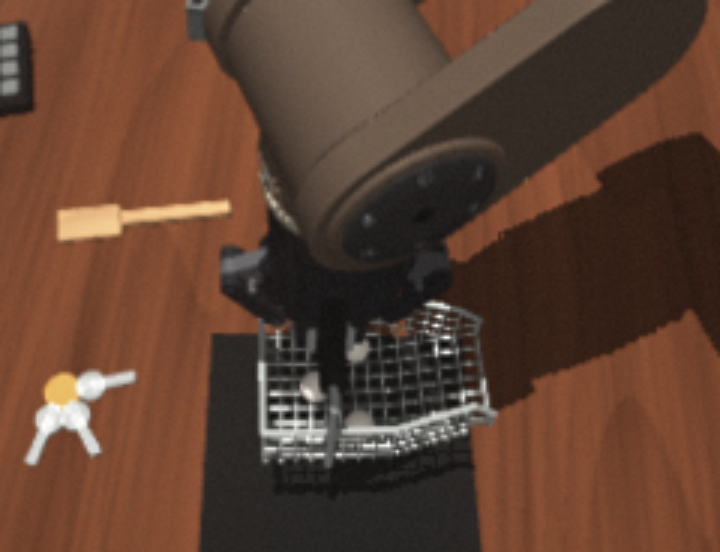

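The basket is lifted level and its three balls are still inside, at (355,350), (313,387) and (360,420) in the crop. I'll carry it level to the deep compartment.

```bash
python3 -m pendant '[[1,[0.0015,-0.0037,0],[0,0,0]],[1,[0.003,-0.0074,0],[0,0,0]],[1,[0.0044,-0.0112,0],[0,0,0]],[1,[0.0059,-0.0149,0],[0,0,0]],[1,[0.0074,-0.0188,0],[0,0,-0.008]],[1,[0.0074,-0.0188,0],[0,0,-0.008]],[1,[0.0074,-0.0188,0],[0,0,-0.008]],[1,[0.0074,-0.0188,0],[0,0,-0.008]],[1,[0.0074,-0.0188,0],[0,0,-0.008]],[1,[0.0074,-0.0188,0],[0,0,-0.008]]]'
python3 -m pendant '[[1,[0.0074,-0.0188,0],[0,0,-0.008]],[1,[0.0074,-0.0188,0],[0,0,-0.008]],[1,[0.0074,-0.0188,0],[0,0,-0.008]],[1,[0.0074,-0.0188,0],[0,0,-0.008]],[1,[0.0074,-0.0188,0],[0,0,-0.008]],[1,[0.0074,-0.0188,0],[0,0,-0.008]],[1,[0.0074,-0.0188,0],[0,0,-0.008]],[1,[0.0074,-0.0188,0],[0,0,-0.008]],[1,[0.0074,-0.0188,0],[0,0,-0.008]],[1,[0.0074,-0.0188,0],[0,0,-0.008]]]'
python3 -m pendant '[[1,[0.0074,-0.0188,0],[0,0,-0.008]],[1,[0.0074,-0.0188,0],[0,0,-0.008]],[1,[0.0074,-0.0188,0],[0,0,-0.008]],[1,[0.0059,-0.0149,0],[0,0,0]],[1,[0.0044,-0.0112,0],[0,0,0]],[1,[0.003,-0.0074,0],[0,0,0]],[1,[0.0015,-0.0037,0],[0,0,0]],[1,[0,0,0],[0,0,0]],[1,[0,0,0],[0,0,0]]]'
python3 -c "
from h import *
st(); o=np.zeros((540,800,3),np.uint8)
c=cap('side'); a=cv2.resize(c['img'][80:260,190:323,::-1],(399,540)); T=cap('top'); save(T,'x.png'); b=cv2.resize(T['img'][130:265,230:330,::-1],(400,540)); o[:,:399]=a;o[:,400:]=b; cv2.imwrite('pics/g3.png',o)"
```

```text
clock: 6.13
ee_pos: [551.9, 194.5, 184.9]
tool_rot: [-2.131, -2.308, 0.001]
wrist_force: [0.1, -0.1, -3.1]
grip_width: 14.9
finger_force: 58.6
clock: 6.97
ee_pos: [625.5, 6.4, 184.8]
tool_rot: [-2.221, -2.221, 0.001]
wrist_force: [0.2, 0.2, -3.4]
grip_width: 15.1
finger_force: 58.6
clock: 7.72
ee_pos: [662.4, -84.5, 185.2]
tool_rot: [-2.246, -2.196, 0.0]
wrist_force: [0.3, 0.1, -3.5]
grip_width: 15.2
finger_force: 58.6
t 7.7 pos [662.4 -84.5 185.2] yang -0.023 z [-0.  0. -1.] w 15.2 ff 58.6 F [ 0.3  0.1 -3.5] q [-0.23  0.6   1.5   0.    1.05 -0.2 ]
```

View pics/g3.png

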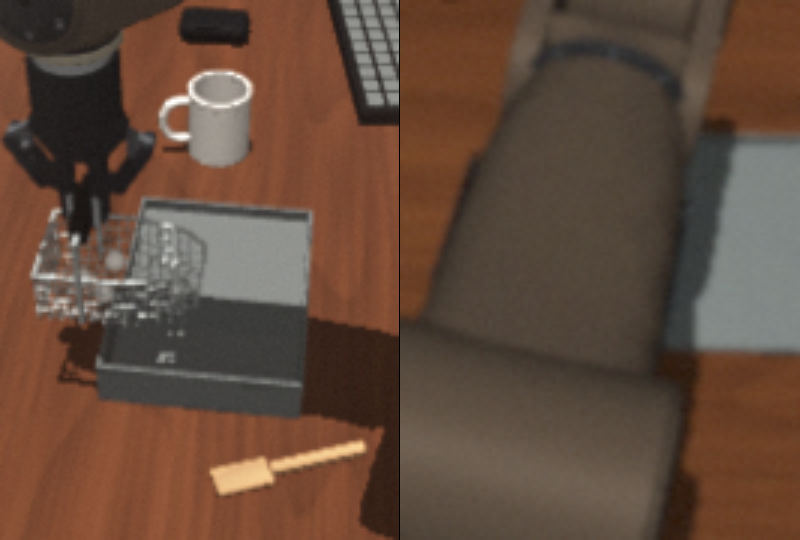

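The basket hangs level, its spout over the deep compartment, at about (195,260) in the left half. I'll tip it in stages with the lip staying near x=605, z=70.

```bash
python3 -m pendant '[[1,[0.0026,0,-0.0025],[0,-0.035,0]],[1,[0.0026,0,-0.0025],[0,-0.035,0]],[1,[0.0026,0,-0.0025],[0,-0.035,0]],[1,[0.0026,0,-0.0025],[0,-0.035,0]],[1,[0.0026,0,-0.0025],[0,-0.035,0]],[1,[0.0026,0,-0.0025],[0,-0.035,0]],[1,[0.0026,0,-0.0025],[0,-0.035,0]],[1,[0.0026,0,-0.0025],[0,-0.035,0]],[1,[0,0,0],[0,0,0]]]'
python3 -m pendant '[[1,[-0.0017,0,0.0007],[0,-0.02,0]],[1,[-0.0017,0,0.0007],[0,-0.02,0]],[1,[-0.0017,0,0.0007],[0,-0.02,0]],[1,[-0.0017,0,0.0007],[0,-0.02,0]],[1,[-0.0017,0,0.0007],[0,-0.02,0]],[1,[-0.0017,0,0.0007],[0,-0.02,0]],[1,[-0.0017,0,0.0007],[0,-0.02,0]],[1,[-0.0017,0,0.0007],[0,-0.02,0]],[1,[-0.0017,0,0.0007],[0,-0.02,0]],[1,[-0.0017,0,0.0007],[0,-0.02,0]]]'
python3 -m pendant '[[1,[-0.0028,0,0.0012],[0,-0.032,0]],[1,[-0.0028,0,0.0012],[0,-0.032,0]],[1,[-0.0028,0,0.0012],[0,-0.032,0]],[1,[-0.0028,0,0.0012],[0,-0.032,0]],[1,[-0.0028,0,0.0012],[0,-0.032,0]],[1,[-0.0028,0,0.0012],[0,-0.032,0]],[1,[-0.0028,0,0.0012],[0,-0.032,0]],[1,[-0.0028,0,0.0012],[0,-0.032,0]],[1,[-0.0028,0,0.0012],[0,-0.032,0]],[1,[-0.0028,0,0.0012],[0,-0.032,0]]]'
python3 -m pendant '[[1,[0,0,0],[0,0,0]],[1,[0,0,0],[0,0,0]],[1,[0,0,0],[0,0,0]],[1,[0,0,0],[0,0,0]],[1,[0,0,0],[0,0,0]],[1,[0,0,0],[0,0,0]],[1,[0,0,0],[0,0,0]],[1,[0,0,0],[0,0,0]]]'
python3 -c "
from h import *
st(); 
c=cap('side'); cv2.imwrite('pics/g4.png',cv2.resize(c['img'][80:260,170:350,::-1],(600,600)))"
```

```text
clock: 8.57
ee_pos: [682.6, -84.1, 164.8]
tool_rot: [2.096, 2.05, 0.296]
wrist_force: [-0.1, -0.2, -3.6]
grip_width: 15.0
finger_force: 58.8
clock: 9.4
ee_pos: [666.2, -84.3, 172.6]
tool_rot: [1.977, 1.934, 0.485]
wrist_force: [0.2, 0.2, -4.1]
grip_width: 15.3
finger_force: 58.8
clock: 10.23
ee_pos: [643.2, -82.6, 183.3]
tool_rot: [1.8, 1.767, 0.724]
wrist_force: [0.0, 0.6, -3.2]
grip_width: 15.0
finger_force: 58.9
clock: 10.9
ee_pos: [642.7, -83.1, 182.4]
tool_rot: [1.804, 1.768, 0.722]
wrist_force: [0.4, 0.5, -3.2]
grip_width: 15.3
finger_force: 59.0
t 10.9 pos [642.7 -83.1 182.4] yang -0.032 z [ 0.684  0.008 -0.729] w 15.3 ff 59.0 F [ 0.4  0.5 -3.2] q [-0.32  0.46  2.04  1.92  0.24 -2.14]
```

View pics/g4.png

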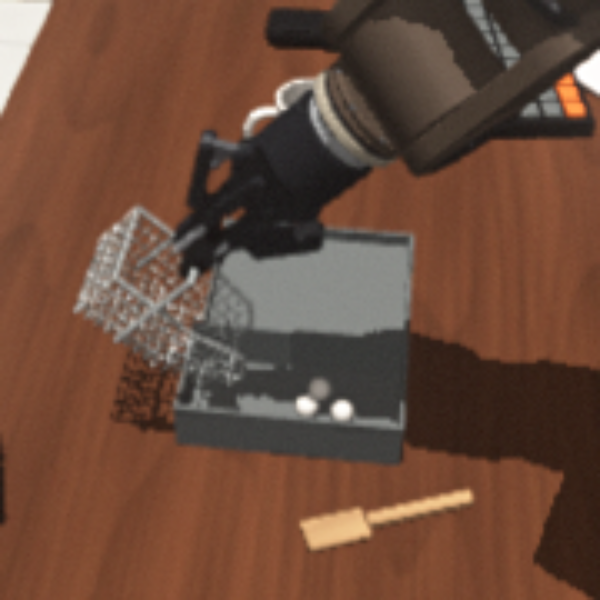

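All three balls, at (306,404), (320,387) and (342,410) in the crop, lie in the deep compartment and the basket is empty. I'll lift, level it again and check.

```bash
python3 -m pendant '[[1,[0,0,0.008],[0,0,0]],[1,[0,0,0.012],[0,0,0]],[1,[0.0028,0,0],[0,0.032,0]],[1,[0.0028,0,0],[0,0.032,0]],[1,[0.0028,0,0],[0,0.032,0]],[1,[0.0028,0,0],[0,0.032,0]],[1,[0.0028,0,0],[0,0.032,0]],[1,[0.0028,0,0],[0,0.032,0]],[1,[0.0028,0,0],[0,0.032,0]],[1,[0.0028,0,0],[0,0.032,0]]]'
python3 -m pendant '[[1,[0,0,0],[0,0.04,0]],[1,[0,0,0],[0,0.04,0]],[1,[0,0,0],[0,0.04,0]],[1,[0,0,0],[0,0.04,0]],[1,[0,0,0],[0,0.04,0]],[1,[0,0,0],[0,0.04,0]],[1,[0,0,0],[0,0.04,0]],[1,[0,0,0],[0,0.04,0]],[1,[0,0,0],[0,0.04,0]],[1,[0,0,0],[0,0.04,0]]]'
python3 -m pendant '[[1,[0,0,0],[0,0.04,0]],[1,[0,0,0],[0,0.04,0]],[1,[0,0,0],[0,0.04,0]],[1,[0,0,0],[0,0.024,0]],[1,[0,0,0],[0,0,0]],[1,[0,0,0],[0,0,0]]]'
python3 -c "
from h import *
st()"
```

```text
clock: 11.78
ee_pos: [662.0, -81.8, 202.2]
tool_rot: [1.949, 1.911, 0.542]
wrist_force: [0.8, 0.3, -3.7]
grip_width: 15.3
finger_force: 59.0
clock: 12.62
ee_pos: [661.9, -81.8, 202.3]
tool_rot: [2.185, 2.137, 0.156]
wrist_force: [-0.0, 0.2, -2.4]
grip_width: 15.2
finger_force: 58.9
clock: 13.12
ee_pos: [662.1, -81.7, 201.9]
tool_rot: [-2.235, -2.184, -0.002]
wrist_force: [0.2, 0.0, -2.6]
grip_width: 15.3
finger_force: 58.9
t 13.1 pos [662.1 -81.7 201.9] yang -0.023 z [-0.011  0.013 -1.   ] w 15.3 ff 58.9 F [ 0.2  0.  -2.6] q [-0.23  0.58  1.47  0.01  1.1  -0.21]
```

```bash
python3 -m pendant '[[1,[-0.005,0.0119,0],[-0.013,-0.011,0]],[1,[-0.01,0.0238,0],[0,0,0.006]],[1,[-0.01,0.0238,0],[0,0,0.006]],[1,[-0.01,0.0238,0],[0,0,0.006]],[1,[-0.01,0.0238,0],[0,0,0.006]],[1,[-0.01,0.0238,0],[0,0,0.006]],[1,[-0.01,0.0238,0],[0,0,0.006]],[1,[-0.01,0.0238,0],[0,0,0.006]],[1,[-0.01,0.0238,0],[0,0,0.006]],[1,[-0.01,0.0238,0],[0,0,0.006]]]'
python3 -m pendant '[[1,[-0.01,0.0238,0],[0,0,0.006]],[1,[-0.01,0.0238,0],[0,0,0.006]],[1,[-0.01,0.0238,0],[0,0,0.006]],[1,[-0.01,0.0238,0],[0,0,0.006]],[1,[-0.01,0.0238,0],[0,0,0.006]],[1,[-0.01,0.0238,0],[0,0,0.006]],[1,[-0.01,0.0238,0],[0,0,0.006]],[1,[-0.01,0.0238,0],[0,0,0.006]],[1,[-0.005,0.0119,0],[0,0,0]],[1,[0,0,0],[0,0,0]]]'
python3 -m pendant '[[1,[0,0,-0.01],[0,0,0]],[1,[0,0,-0.018],[0,0,0]],[1,[0,0,-0.018],[0,0,0]],[1,[0,0,-0.018],[0,0,0]],[1,[0,0,-0.016],[0,0,0]],[1,[0,0,-0.012],[0,0,0]],[1,[0,0,-0.006],[0,0,0]],[1,[0,0,0],[0,0,0]]]'
python3 -c "
from h import *
st(); c=cap('side'); cv2.imwrite('pics/g5.png',cv2.resize(c['img'][200:384,160:400,::-1],None,fx=3,fy=3))"
```

```text
clock: 13.95
ee_pos: [566.2, 145.3, 202.5]
tool_rot: [2.187, 2.256, 0.001]
wrist_force: [0.6, 0.6, -3.2]
grip_width: 15.1
finger_force: 59.0
clock: 14.78
ee_pos: [480.9, 348.5, 202.4]
tool_rot: [-2.129, -2.31, -0.001]
wrist_force: [0.3, -1.0, -2.5]
grip_width: 15.4
finger_force: 58.9
clock: 15.45
ee_pos: [482.0, 345.3, 102.7]
tool_rot: [-2.133, -2.305, 0.004]
wrist_force: [0.1, 0.2, -2.9]
grip_width: 15.3
finger_force: 58.9
t 15.4 pos [482.  345.3 102.7] yang 0.078 z [-0.002 -0.001 -1.   ] w 15.3 ff 58.9 F [ 0.1  0.2 -2.9] q [0.51 0.6  1.76 0.   0.78 0.43]
```

View pics/g5.png

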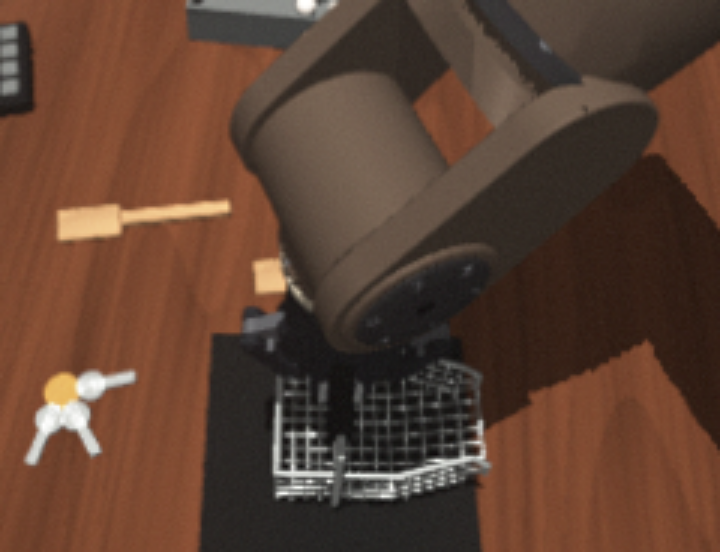

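The basket is empty, hanging level over the mat. I'll set it down, release and back off.

```bash
python3 -m pendant '[[1,[0.002,0,-0.008],[0,0,0]],[1,[0,0,-0.005],[0,0,0]],[1,[0,0,-0.003],[0,0,0]],[1,[0,0,-0.001],[0,0,0]],[1,[0,0,0],[0,0,0]]]'
python3 -m pendant '[[0.5,[0,0,0],[0,0,0]],[0,[0,0,0],[0,0,0]],[-0.5,[0,0,0],[0,0,0]],[-1,[0,0,0],[0,0,0]],[-1,[0,0,0],[0,0,0]],[-1,[0,0,0],[0,0,0]],[-1,[0,0,0.01],[0,0,0]],[-1,[0,0,0.03],[0,0,0]],[-1,[0,0,0.03],[0,0,0]],[-1,[0,0,0.03],[0,0,0]]]'
python3 -m pendant '[[-1,[0.01,-0.03,0.01],[0,0,0.1]],[-1,[0.01,-0.04,0],[0,0,0.1]],[-1,[0.01,-0.04,0],[0,0,0.1]],[-1,[0.01,-0.04,0],[0,0,0.1]],[-1,[0.01,-0.04,0],[0,0,0.1]],[-1,[0.01,-0.04,0],[0,0,0.1]],[-1,[0.01,-0.04,0],[0,0,0.1]],[-1,[0.01,-0.04,0],[0,0,0.1]],[-1,[0.0,-0.02,0],[0,0,0.1]],[-1,[0,0,0],[0,0,0]]]'
cat > m.py <<'E'
from h import *
st()
T=cap('top');S=cap('side')
for nm,c,roi in(('top',T,(100,120,400,260)),('side',S,(150,130,360,320))):
    print(nm); [print(*x) for x in spats(c,9,roi)]
q=cloud(S).reshape(-1,3); ok=(q[:,2]>96)&(q[:,2]<125)&(q[:,1]>260)&(q[:,1]<450)&(q[:,0]>380)&(q[:,0]<580)
print('bar',ok.sum(),cv2.minAreaRect(q[ok][:,:2].astype(np.float32)),np.percentile(q[ok][:,2],98))
E
python3 m.py
```

```text
clock: 15.92
ee_pos: [484.0, 346.6, 87.1]
tool_rot: [-2.132, -2.307, 0.0]
wrist_force: [-0.2, 0.5, -2.9]
grip_width: 15.1
finger_force: 58.9
clock: 16.75
ee_pos: [484.0, 346.6, 189.1]
tool_rot: [-2.132, -2.307, 0.0]
wrist_force: [1.0, -0.9, 1.0]
grip_width: 85.6
finger_force: 0.0
clock: 17.58
ee_pos: [564.5, 12.8, 198.0]
tool_rot: [0.912, 3.006, -0.001]
wrist_force: [0.4, 0.9, -0.1]
grip_width: 85.5
finger_force: 0.0
t 17.6 pos [564.5  12.8 198. ] yang 0.982 z [ 0.    -0.001 -1.   ] w 85.5 ff 0.0 F [ 0.4  0.9 -0.1] q [-0.09  0.44  1.75 -0.    0.95 -1.08]
top
204 [212.0, 158.0] [659.2, 174.2] 147.9 0.231
205 [203.0, 204.0] [484.6, 206.8] 146.5 0.183
side
412 [202.0, 272.0] [657.8, 174.9] 148.0 0.244
448 [268.0, 290.0] [483.1, 207.5] 150.4 0.191
bar 339 ((483.966552734375, 350.9715576171875), (15.845524787902832, 98.99310302734375), 5.856816291809082) 120.21478425781856
```

The basket stands at (484, 351) on the mat. Next is the far spatula at (658.4, 174.6), heading 0.238.

```bash
python3 -m pendant '[[-1,[0.005,0.0082,-0.004],[0,0,-0.1157]],[-1,[0.005,0.0082,-0.004],[0,0,-0.1157]],[-1,[0.005,0.0082,-0.004],[0,0,-0.1157]],[-1,[0.005,0.0082,-0.004],[0,0,-0.1157]],[-1,[0.005,0.0082,-0.004],[0,0,-0.1157]],[-1,[0.005,0.0082,-0.004],[0,0,-0.1157]],[-1,[0.005,0.0082,-0.004],[0,0,-0.1157]],[-1,[0.005,0.0082,-0.004],[0,0,-0.1157]],[-1,[0.005,0.0082,-0.004],[0,0,-0.1157]],[-1,[0.005,0.0082,-0.004],[0,0,-0.1157]]]' 30
python3 -m pendant '[[-1,[0.005,0.0082,-0.004],[0,0,-0.1157]],[-1,[0.005,0.0082,-0.004],[0,0,-0.1157]],[-1,[0.005,0.0082,-0.004],[0,0,-0.1157]],[-1,[0.005,0.0082,-0.004],[0,0,-0.1157]],[-1,[0.005,0.0082,-0.004],[0,0,-0.1157]],[-1,[0.005,0.0082,-0.004],[0,0,-0.1157]],[-1,[0.005,0.0082,-0.004],[0,0,-0.1157]],[-1,[0.005,0.0082,-0.004],[0,0,-0.1157]],[-1,[0.005,0.0082,-0.004],[0,0,-0.1157]],[-1,[0.005,0.0082,-0.004],[0,0,-0.1157]]]'
python3 m.py
```

```text
clock: 18.52
ee_pos: [614.0, 100.9, 157.5]
tool_rot: [-2.416, -2.008, -0.001]
wrist_force: [-0.0, 0.8, 0.1]
grip_width: 85.4
finger_force: 0.0
clock: 19.35
ee_pos: [663.7, 183.0, 117.5]
tool_rot: [-3.121, -0.36, -0.0]
wrist_force: [0.2, -0.5, -0.2]
grip_width: 85.4
finger_force: 0.0
t 19.4 pos [663.7 183.  117.5] yang -1.341 z [ 0.  0. -1.] w 85.4 ff 0.0 F [ 0.2 -0.5 -0.2] q [0.17 0.7  1.5  0.   0.95 1.51]
top
216 [259.0, 208.0] [470.6, -4.4] 147.6 0.422
side
318 [279.0, 225.0] [469.3, -4.7] 152.5 0.442
221 [189.0, 274.0] [704.9, 186.9] 51.9 0.205
453 [268.0, 290.0] [483.1, 207.5] 150.4 0.192
bar 343 ((483.5838623046875, 351.2799377441406), (15.884650230407715, 98.45256042480469), 5.139223098754883) 120.3136678297457
```

Spatula C was knocked to (470, -4.5), heading 0.43, beside the kit wall, so I'll pull it clear later. For now I'll descend on A.

```bash
python3 -m pendant '[[-0.5,[0,-0.0045,-0.03],[0,0,0.008]],[-0.3,[0,0,-0.03],[0,0,0]],[-0.3,[0,0,-0.02],[0,0,0]],[-0.3,[0,0,-0.015],[0,0,0]],[-0.3,[0,0,-0.009],[0,0,0]],[-0.3,[0,0,0],[0,0,0]],[-0.3,[0,0,0],[0,0,0]]]' 30
python3 -c "
from h import *
st()"
```

```text
clock: 20.03
ee_pos: [664.1, 176.5, 13.9]
tool_rot: [-3.118, -0.385, -0.001]
wrist_force: [0.6, -0.1, 1.3]
grip_width: 55.2
finger_force: 0.0
t 20.0 pos [664.1 176.5  13.9] yang -1.325 z [ 0.  0. -1.] w 55.2 ff 0.0 F [ 0.6 -0.1  1.3] q [0.16 0.82 1.55 0.   0.76 1.49]
```

```bash
python3 -m pendant '[[-0.3,[0,0,-0.006],[0,0,-0.008]],[-0.3,[0,0,-0.005],[0,0,0]],[0.3,[0,0,0],[0,0,0]],[0.7,[0,0,0],[0,0,0]],[1,[0,0,0],[0,0,0]],[1,[0,0,0],[0,0,0]],[1,[0,0,0],[0,0,0]],[1,[0,0,0],[0,0,0]],[1,[0,0,0],[0,0,0]]]' 30
python3 -c "
from h import *
st()"
```

```text
clock: 20.78
ee_pos: [664.4, 176.2, 2.7]
tool_rot: [-3.12, -0.37, -0.002]
wrist_force: [-0.5, -0.0, 3.4]
grip_width: 10.9
finger_force: 30.8
t 20.8 pos [664.4 176.2   2.7] yang -1.335 z [ 0.001  0.    -1.   ] w 10.9 ff 30.8 F [-0.5 -0.   3.4] q [0.16 0.84 1.56 0.   0.75 1.5 ]
```

```bash
python3 -m pendant '[[1,[0,0,0.01],[0,0,0]],[1,[0,0,0.02],[0,0,0]],[1,[0,0,0.03],[0,0,0]],[1,[0,0,0.03],[0,0,0]],[1,[0,0,0.01],[0,0,0]],[1,[-0.005,-0.0333,0],[0,0,0.1096]],[1,[-0.005,-0.0333,0],[0,0,0.1096]],[1,[-0.005,-0.0333,0],[0,0,0.1096]],[1,[-0.005,-0.0333,0],[0,0,0.1096]],[1,[-0.005,-0.0333,0],[0,0,0.1096]]]' 30
python3 -m pendant '[[1,[-0.005,-0.0333,0],[0,0,0.1096]],[1,[-0.005,-0.0333,0],[0,0,0.1096]],[1,[-0.005,-0.0333,0],[0,0,0.1096]],[1,[-0.005,-0.0333,0],[0,0,0.1096]],[1,[-0.005,-0.0333,0],[0,0,0.1096]],[1,[-0.005,-0.0333,0],[0,0,0.1096]],[1,[-0.005,-0.0333,0],[0,0,0.1096]],[1,[0,0,0],[0,0,0]],[1,[0,0,0],[0,0,0]],[1,[0,0,0],[0,0,0]]]'
cat > kit.py <<'E'
from h import *
st()
S=cap('side'); cv2.imwrite('pics/k%d.png'%int(robot.read_state()['clock']),cv2.resize(S['img'][80:260,170:350,::-1],(600,600)))
[print(*x) for x in spats(S,9,(150,130,360,320))]
print('z13');[print(*x) for x in spats(S,13,(150,130,360,220))]
E
python3 kit.py; ls pics
```

```text
clock: 21.62
ee_pos: [638.5, 8.3, 102.5]
tool_rot: [-2.9, -1.208, -0.0]
wrist_force: [0.5, 0.8, 0.2]
grip_width: 10.6
finger_force: 30.3
clock: 22.45
ee_pos: [603.9, -223.0, 102.3]
tool_rot: [-2.245, -2.196, -0.0]
wrist_force: [0.1, 0.5, -0.2]
grip_width: 10.8
finger_force: 30.3
t 22.4 pos [ 603.9 -223.   102.3] yang -0.022 z [-0.001  0.001 -1.   ] w 10.8 ff 30.3 F [ 0.1  0.5 -0.2] q [-0.46  0.66  1.63  0.    0.85 -0.43]
68 [243.0, 157.0] [623.3, -281.7] 48.0 2.068
258 [273.0, 226.0] [489.1, 4.4] 108.9 0.456
453 [268.0, 290.0] [483.1, 207.5] 150.4 0.192
z13
68 [243.0, 157.0] [622.7, -277.2] 47.7 2.068
bask.png
bs.png
bt.png
g1.png
g2.png
g3.png
g4.png
g5.png
k22.png
side0.png
top0.png
x.png
```

View pics/k22.png

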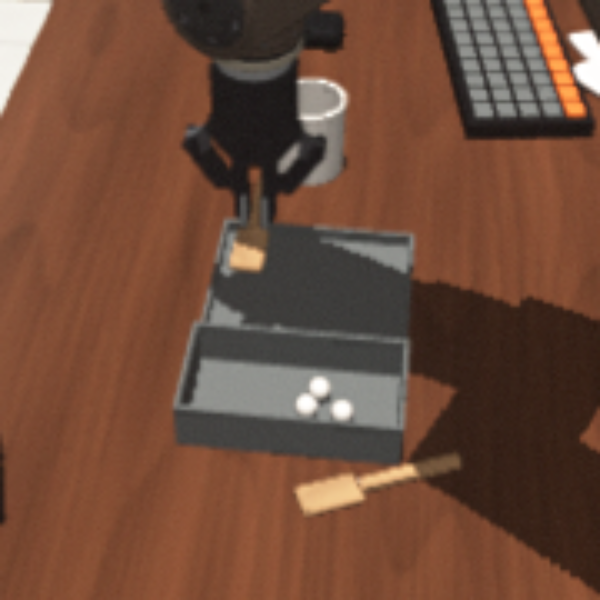

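Spatula A is held with its blade towards +y, its blade at (248,250) in the crop, above the tray. The weights are at about (306,404), (319,386) and (342,410). I'll lower and release.

```bash
python3 -m pendant '[[1,[0,0,-0.025],[0,0,0]],[1,[0,0,-0.03],[0,0,0]],[1,[0,0,-0.02],[0,0,0]],[1,[0,0,-0.011],[0,0,0]],[1,[0,0,-0.006],[0,0,0]],[1,[0,0,-0.003],[0,0,0]],[1,[0,0,0],[0,0,0]]]' 30
python3 -c "
from h import *
st()"
python3 -m pendant '[[0.6,[0,0,0],[0,0,0]],[0.4,[0,0,0],[0,0,0]],[0.3,[0,0,0],[0,0,0]],[0.3,[0,0,0],[0,0,0]],[0.3,[0,0,0],[0,0,0]],[0.3,[0,0,0.01],[0,0,0]],[0.3,[0,0,0.03],[0,0,0]],[0,[0,0,0.03],[0,0,0]],[-0.5,[0,0,0.03],[0,0,0]],[-0.8,[0,0,0],[0,0,0]]]' 30
python3 -c "
from h import *
st()"
```

```text
clock: 23.08
ee_pos: [604.5, -223.1, 7.6]
tool_rot: [-2.243, -2.2, -0.0]
wrist_force: [-0.4, -0.1, -0.0]
grip_width: 10.8
finger_force: 30.3
t 23.1 pos [ 604.5 -223.1    7.6] yang -0.019 z [ 0.  0. -1.] w 10.8 ff 30.3 F [-0.4 -0.1 -0. ] q [-0.46  0.79  1.67  0.    0.68 -0.44]
clock: 23.92
ee_pos: [606.2, -224.4, 113.9]
tool_rot: [2.238, 2.194, 0.005]
wrist_force: [-0.6, -0.4, 0.4]
grip_width: 65.1
finger_force: 0.0
t 23.9 pos [ 606.2 -224.4  113.9] yang -0.02 z [ 0.008 -0.003 -1.   ] w 65.1 ff 0.0 F [-0.6 -0.4  0.4] q [-0.46  0.65  1.62  0.    0.87 -0.44]
```

```bash
python3 -m pendant '[[-0.5,[-0.0082,0.0309,0],[0,0,-0.0973]],[-0.5,[-0.0082,0.0309,0],[0,0,-0.0973]],[-0.5,[-0.0082,0.0309,0],[0,0,-0.0973]],[-0.5,[-0.0082,0.0309,0],[0,0,-0.0973]],[-0.5,[-0.0082,0.0309,0],[0,0,-0.0973]],[-0.5,[-0.0082,0.0309,0],[0,0,-0.0973]],[-0.5,[-0.0082,0.0309,0],[0,0,-0.0973]],[-0.5,[-0.0082,0.0309,0],[0,0,-0.0973]],[-0.5,[-0.0082,0.0309,0],[0,0,-0.0973]],[-0.5,[-0.0082,0.0309,0],[0,0,-0.0973]]]' 30
python3 -m pendant '[[-0.3,[-0.0082,0.0309,0],[0,0,-0.0973]],[-0.3,[-0.0082,0.0309,0],[0,0,-0.0973]],[-0.3,[-0.0082,0.0309,0],[0,0,-0.0973]],[-0.3,[-0.0082,0.0309,0],[0,0,-0.0973]],[-0.3,[0,0,0],[0,0,0]],[-0.3,[0,0,0],[0,0,0]],[-0.3,[0,0,0],[0,0,0]]]'
python3 m.py
```

```text
clock: 24.75
ee_pos: [521.6, 86.9, 107.8]
tool_rot: [-3.013, -0.888, -0.001]
wrist_force: [1.1, 0.6, 0.9]
grip_width: 64.1
finger_force: 0.0
clock: 25.33
ee_pos: [489.4, 209.0, 107.6]
tool_rot: [-3.127, -0.299, -0.001]
wrist_force: [1.0, -0.6, -0.3]
grip_width: 55.6
finger_force: 0.0
t 25.3 pos [489.4 209.  107.6] yang -1.38 z [ 0.001  0.    -1.   ] w 55.6 ff 0.0 F [ 1.  -0.6 -0.3] q [0.28 0.53 1.91 0.   0.7  1.66]
top
198 [317.0, 176.0] [605.4, -229.6] 145.3 1.553
216 [259.0, 208.0] [470.6, -4.4] 147.6 0.422
side
140 [246.0, 167.0] [605.1, -244.3] 133.6 1.53
250 [255.0, 291.0] [530.2, 217.0] 54.7 -3.003
bar 343 ((483.404052734375, 350.5845642089844), (15.798412322998047, 99.08711242675781), 4.559353828430176) 120.16656528746921
```

```bash
python3 -m pendant '[[-0.3,[0,-0.0005,-0.03],[0,0,0]],[-0.3,[0,0,-0.03],[0,0,0]],[-0.3,[0,0,-0.02],[0,0,0]],[-0.3,[0,0,-0.013],[0,0,0]],[-0.3,[0,0,-0.008],[0,0,0]],[-0.3,[0,0,-0.004],[0,0,0]],[-0.3,[0,0,0],[0,0,0]]]' 30
python3 -m pendant '[[0.3,[0,0,0],[0,0,0]],[0.7,[0,0,0],[0,0,0]],[1,[0,0,0],[0,0,0]],[1,[0,0,0],[0,0,0]],[1,[0,0,0],[0,0,0]],[1,[0,0,0],[0,0,0]],[1,[0,0,0],[0,0,0]]]' 30
```

```text
clock: 26.02
ee_pos: [489.5, 208.1, 2.0]
tool_rot: [-3.128, -0.295, 0.001]
wrist_force: [-1.4, 0.1, 0.6]
grip_width: 55.4
finger_force: 0.0
clock: 26.6
ee_pos: [489.7, 208.8, 3.1]
tool_rot: [-3.127, -0.296, -0.002]
wrist_force: [-1.0, -0.2, 4.9]
grip_width: 10.7
finger_force: 30.1
```

```bash
python3 -m pendant '[[1,[0,0,0.01],[0,0,0]],[1,[0,0,0.02],[0,0,0]],[1,[0,0,0.03],[0,0,0]],[1,[0,0,0.03],[0,0,0]],[1,[0,0,0.01],[0,0,0]],[1,[0.0045,-0.0308,0],[0,0,0.0973]],[1,[0.0045,-0.0308,0],[0,0,0.0973]],[1,[0.0045,-0.0308,0],[0,0,0.0973]],[1,[0.0045,-0.0308,0],[0,0,0.0973]],[1,[0.0045,-0.0308,0],[0,0,0.0973]]]' 30
python3 -m pendant '[[1,[0.0045,-0.0308,0],[0,0,0.0973]],[1,[0.0045,-0.0308,0],[0,0,0.0973]],[1,[0.0045,-0.0308,0],[0,0,0.0973]],[1,[0.0045,-0.0308,0],[0,0,0.0973]],[1,[0.0045,-0.0308,0],[0,0,0.0973]],[1,[0.0045,-0.0308,0],[0,0,0.0973]],[1,[0.0045,-0.0308,0],[0,0,0.0973]],[1,[0.0045,-0.0308,0],[0,0,0.0973]],[1,[0.0045,-0.0308,0],[0,0,0.0973]],[1,[0,0,0],[0,0,0]]]'
python3 -m pendant '[[1,[0,0,0],[0,0,0]],[1,[0,0,0],[0,0,0]],[1,[0,0,0],[0,0,0]]]'
python3 kit.py
```

```text
clock: 27.43
ee_pos: [511.7, 53.4, 102.8]
tool_rot: [-2.961, -1.049, -0.001]
wrist_force: [1.2, -0.5, 0.5]
grip_width: 10.5
finger_force: 29.5
clock: 28.27
ee_pos: [553.0, -227.3, 102.6]
tool_rot: [2.238, 2.202, 0.001]
wrist_force: [-0.4, 0.2, -1.0]
grip_width: 10.6
finger_force: 29.5
clock: 28.52
ee_pos: [552.1, -221.5, 102.4]
tool_rot: [-2.243, -2.199, -0.0]
wrist_force: [-1.2, 1.3, -0.1]
grip_width: 10.8
finger_force: 29.5
t 28.5 pos [ 552.1 -221.5  102.4] yang -0.02 z [-0.001  0.001 -1.   ] w 10.8 ff 29.5 F [-1.2  1.3 -0.1] q [-0.49  0.6   1.76  0.    0.78 -0.47]
139 [246.0, 167.0] [604.9, -244.7] 132.8 1.547
67 [260.0, 158.0] [563.6, -277.9] 47.3 2.165
293 [276.0, 225.0] [478.4, -0.6] 132.6 0.448
z13
139 [246.0, 167.0] [604.4, -240.4] 132.1 1.547
67 [260.0, 158.0] [563.2, -273.5] 47.1 2.165
```

```bash
python3 -m pendant '[[1,[0,-0.0015,-0.025],[0,0,0]],[1,[0,0,-0.03],[0,0,0]],[1,[0,0,-0.02],[0,0,0]],[1,[0,0,-0.011],[0,0,0]],[1,[0,0,-0.006],[0,0,0]],[1,[0,0,-0.003],[0,0,0]],[1,[0,0,0],[0,0,0]]]' 30
python3 -m pendant '[[0.6,[0,0,0],[0,0,0]],[0.4,[0,0,0],[0,0,0]],[0.3,[0,0,0],[0,0,0]],[0.3,[0,0,0],[0,0,0]],[0.3,[0,0,0],[0,0,0]],[0.3,[0,0,0.01],[0,0,0]],[0.3,[0,0,0.03],[0,0,0]],[0,[0,0,0.03],[0,0,0]],[-0.3,[0,0,0.03],[0,0,0]],[-0.3,[0,0,0],[0,0,0]]]' 30
python3 -c "
from h import *
st()
for n in('top','side'):
  c=cap(n); [print(*x) for x in spats(c,9,(150,120,360,320))]
  if n=='side': cv2.imwrite('pics/kc.png',cv2.resize(c['img'][80:260,170:350,::-1],(600,600)))"
```

```text
clock: 29.15
ee_pos: [552.6, -223.8, 7.8]
tool_rot: [2.243, 2.2, 0.0]
wrist_force: [-0.4, -0.8, 0.1]
grip_width: 10.9
finger_force: 29.5
clock: 29.98
ee_pos: [554.3, -225.0, 113.4]
tool_rot: [2.238, 2.194, 0.004]
wrist_force: [0.8, 0.4, -0.1]
grip_width: 55.4
finger_force: 0.0
t 30.0 pos [ 554.3 -225.   113.4] yang -0.02 z [ 0.007 -0.004 -1.   ] w 55.4 ff 0.0 F [ 0.8  0.4 -0.1] q [-0.5   0.59  1.75  0.    0.8  -0.48]
60 [305.0, 175.0] [607.3, -169.3] 37.3 2.341
91 [245.0, 172.0] [605.6, -208.5] 59.3 1.559
297 [276.0, 225.0] [476.4, -1.5] 136.9 0.447
```

Two spatulas are placed. For C I grip its blade, clear of the kit wall, and drag it away.

```bash
python3 -m pendant '[[0.05,[-0.0024,0.0245,0],[0,0,-0.1119]],[0.05,[-0.0024,0.0245,0],[0,0,-0.1119]],[0.05,[-0.0024,0.0245,0],[0,0,-0.1119]],[0.05,[-0.0024,0.0245,0],[0,0,-0.1119]],[0.05,[-0.0024,0.0245,0],[0,0,-0.1119]],[0.05,[-0.0024,0.0245,0],[0,0,-0.1119]],[0.05,[-0.0024,0.0245,0],[0,0,-0.1119]],[0.05,[-0.0024,0.0245,0],[0,0,-0.1119]],[0.05,[-0.0024,0.0245,0],[0,0,-0.1119]],[0.05,[-0.0024,0.0245,0],[0,0,-0.1119]]]' 30
python3 -m pendant '[[0.05,[0,0,0],[0,0,0]],[0.05,[0,0,0],[0,0,0]],[0.05,[0,0,0],[0,0,0]]]'
python3 m.py
python3 -c "
from h import *
c=cap('side'); cv2.imwrite('pics/c1.png',cv2.resize(c['img'][100:280,190:370,::-1],(600,600)))"
```

```text
clock: 30.92
ee_pos: [527.5, 22.1, 106.4]
tool_rot: [-3.07, -0.665, 0.003]
wrist_force: [0.5, 0.2, 0.4]
grip_width: 40.4
finger_force: 0.0
clock: 31.17
ee_pos: [528.2, 20.7, 106.8]
tool_rot: [-3.067, -0.677, 0.001]
wrist_force: [0.8, 0.5, -0.3]
grip_width: 40.3
finger_force: 0.0
t 31.2 pos [528.2  20.7 106.8] yang -1.136 z [-0.001  0.    -1.   ] w 40.3 ff 0.0 F [ 0.8  0.5 -0.3] q [-0.09  0.52  1.92  0.    0.7   1.05]
top
199 [317.0, 176.0] [605.4, -229.6] 145.3 1.552
203 [317.0, 190.0] [553.2, -230.8] 148.2 1.556
side
122 [246.0, 170.0] [605.3, -228.6] 100.4 1.554
bar 343 ((483.4123840332031, 350.71954345703125), (15.774169921875, 99.11581420898438), 4.505131721496582) 120.14609946054256
```

View pics/c1.png

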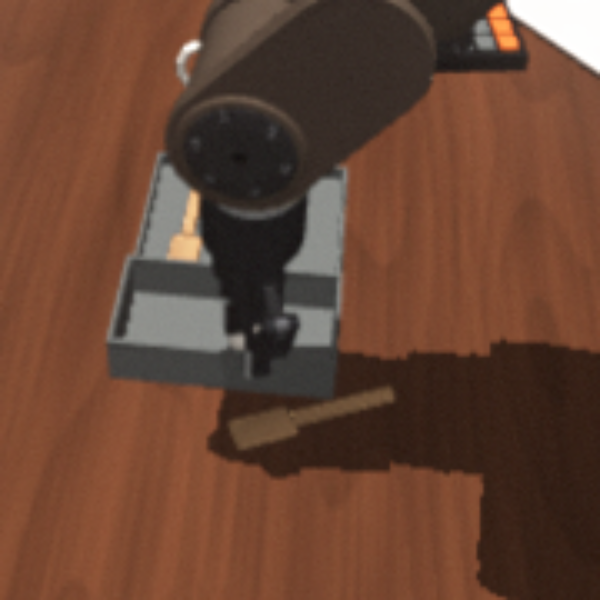

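C lies at (265,425) in the crop, partly in shadow, with the gripper over its blade. I'll go down in two stages and watch the force.

```bash
python3 -m pendant '[[0.05,[0,0.001,-0.025],[0,0,0]],[0.05,[0,0,-0.025],[0,0,0]],[0.05,[0,0,-0.015],[0,0,0]],[0.05,[0,0,-0.01],[0,0,0]],[0.05,[0,0,0],[0,0,0]]]' 30
python3 -m pendant '[[0.05,[0,0,-0.008],[0,0,0]],[0.05,[0,0,-0.008],[0,0,0]],[0.05,[0,0,-0.005],[0,0,0]],[0.05,[0,0,-0.004],[0,0,0]],[0.05,[0,0,0],[0,0,0]]]' 30
```

```text
clock: 31.73
ee_pos: [527.6, 21.4, 30.6]
tool_rot: [-3.068, -0.673, 0.004]
wrist_force: [-0.0, -0.2, 0.1]
grip_width: 40.4
finger_force: 0.0
clock: 32.15
ee_pos: [528.1, 22.0, 6.8]
tool_rot: [-3.068, -0.673, 0.001]
wrist_force: [-0.4, 0.4, 1.4]
grip_width: 40.2
finger_force: 0.0
```

```bash
python3 -m pendant '[[0.05,[0,0,-0.004],[0,0,0]],[0.05,[0,0,0],[0,0,0]],[0.3,[0,0,0],[0,0,0]],[0.5,[0,0,0],[0,0,0]],[0.7,[0,0,0],[0,0,0]],[1,[0,0,0],[0,0,0]],[1,[0,0,0],[0,0,0]],[1,[0,0,0],[0,0,0]]]' 30
python3 -m pendant '[[1,[0,0.003,0.001],[0,0,0]],[1,[0.002,0.008,0.002],[0,0,0]],[1,[0.003,0.012,0],[0,0,0]],[1,[0.003,0.015,0],[0,0,0]],[1,[0.003,0.015,0],[0,0,0]],[1,[0.003,0.012,0],[0,0,0]],[1,[0,0.008,0],[0,0,0]],[1,[0,0.003,0],[0,0,0]],[1,[0,0,-0.003],[0,0,0]],[1,[0,0,0],[0,0,0]]]' 30
python3 -m pendant '[[0.5,[0,0,0],[0,0,0]],[0.1,[0,0,0],[0,0,0]],[0,[0,0,0],[0,0,0]],[-0.2,[0,0,0],[0,0,0]],[-0.3,[0,0,0.005],[0,0,0]],[-0.3,[0,0,0.03],[0,0,0]],[-0.3,[0,0,0.035],[0,0,0]],[-0.3,[0.02,0,0.03],[0,0,0]],[-0.3,[0.03,0.03,0],[0,0,0]],[-0.3,[0.03,0.03,0],[0,0,0]]]' 30
python3 -m pendant '[[-0.3,[0.02,0.03,0],[0,0,0]],[-0.3,[0,0.03,0],[0,0,0]],[-0.3,[0,0.03,0],[0,0,0]],[-0.3,[0,0,0],[0,0,0]]]'
python3 m.py
```

```text
clock: 32.82
ee_pos: [528.4, 22.0, 3.6]
tool_rot: [-3.068, -0.673, -0.001]
wrist_force: [-0.7, 0.2, 5.1]
grip_width: 28.7
finger_force: 30.1
clock: 33.65
ee_pos: [542.5, 98.3, 3.5]
tool_rot: [-3.068, -0.673, -0.002]
wrist_force: [-0.3, 1.9, 3.5]
grip_width: 28.6
finger_force: 30.0
clock: 34.48
ee_pos: [623.0, 156.7, 106.5]
tool_rot: [3.069, 0.669, 0.007]
wrist_force: [-0.5, -1.0, -0.9]
grip_width: 55.2
finger_force: 0.0
clock: 34.82
ee_pos: [640.8, 251.4, 103.2]
tool_rot: [-3.067, -0.678, -0.001]
wrist_force: [0.1, -0.6, 0.6]
grip_width: 55.5
finger_force: 0.0
t 34.8 pos [640.8 251.4 103.2] yang -1.135 z [ 0.     0.001 -1.   ] w 55.5 ff 0.0 F [ 0.1 -0.6  0.6] q [0.28 0.71 1.51 0.   0.92 1.41]
top
196 [317.0, 176.0] [605.4, -229.6] 145.3 1.553
203 [317.0, 190.0] [553.3, -230.8] 148.2 1.555
217 [238.0, 204.0] [484.8, 71.1] 147.5 0.426
side
363 [272.0, 246.0] [482.9, 70.9] 153.5 0.442
bar 344 ((483.5450134277344, 350.8918151855469), (15.859529495239258, 98.34329223632812), 5.0175652503967285) 120.36472340825166
```

```bash
python3 -m pendant '[[-0.3,[-0.0254,-0.0295,0],[0,0,0]],[-0.3,[-0.0254,-0.0295,0],[0,0,0]],[-0.3,[-0.0254,-0.0295,0],[0,0,0]],[-0.3,[-0.0254,-0.0295,0],[0,0,0]],[-0.3,[-0.0254,-0.0295,0],[0,0,0]],[-0.3,[-0.0254,-0.0295,-0.02],[0,0,0]],[-0.3,[0,0,-0.02],[0,0,0]],[-0.3,[0,0,0],[0,0,0]],[-0.3,[0,0,0],[0,0,0]],[-0.3,[0,0,0],[0,0,0]]]' 30
```

```text
clock: 35.75
ee_pos: [491.0, 71.2, 65.1]
tool_rot: [3.069, 0.673, 0.002]
wrist_force: [0.2, -0.1, 0.1]
grip_width: 55.4
finger_force: 0.0
```

```bash
python3 -m pendant '[[-0.3,[-0.001,0.002,-0.025],[0,0,0]],[-0.3,[0,0,-0.02],[0,0,0]],[-0.3,[0,0,-0.01],[0,0,0]],[-0.3,[0,0,-0.005],[0,0,0]],[-0.3,[0,0,0],[0,0,0]],[-0.3,[0,0,-0.002],[0,0,0]],[-0.3,[0,0,0],[0,0,0]]]' 30
python3 -m pendant '[[0.3,[0,0,0],[0,0,0]],[0.7,[0,0,0],[0,0,0]],[1,[0,0,0],[0,0,0]],[1,[0,0,0],[0,0,0]],[1,[0,0,0],[0,0,0]],[1,[0,0,0],[0,0,0]],[1,[0,0,0],[0,0,0]]]' 30
```

```text
clock: 36.33
ee_pos: [489.5, 73.4, 2.9]
tool_rot: [-3.068, -0.674, -0.002]
wrist_force: [0.4, 0.3, 0.6]
grip_width: 55.4
finger_force: 0.0
clock: 36.92
ee_pos: [489.2, 73.3, 2.7]
tool_rot: [-3.069, -0.673, -0.001]
wrist_force: [-0.5, 0.3, 5.4]
grip_width: 10.9
finger_force: 30.0
```

```bash
python3 -m pendant '[[1,[0,0,0.01],[0,0,0]],[1,[0,0,0.02],[0,0,0]],[1,[0,0,0.03],[0,0,0]],[1,[0,0,0.03],[0,0,0]],[1,[0,0,0.01],[0,0,0]],[1,[0.001,-0.0297,0],[0,0,0.1117]],[1,[0.001,-0.0297,0],[0,0,0.1117]],[1,[0.001,-0.0297,0],[0,0,0.1117]],[1,[0.001,-0.0297,0],[0,0,0.1117]],[1,[0.001,-0.0297,0],[0,0,0.1117]]]' 30
python3 -m pendant '[[1,[0.001,-0.0297,0],[0,0,0.1117]],[1,[0.001,-0.0297,0],[0,0,0.1117]],[1,[0.001,-0.0297,0],[0,0,0.1117]],[1,[0.001,-0.0297,0],[0,0,0.1117]],[1,[0.001,-0.0297,0],[0,0,0.1117]],[1,[0,0,0],[0,0,0]],[1,[0,0,0],[0,0,0]],[1,[0,0,0],[0,0,0]]]'
python3 kit.py; ls pics/k*
```

```text
clock: 37.75
ee_pos: [493.8, -76.5, 102.6]
tool_rot: [-2.76, -1.501, -0.0]
wrist_force: [1.8, -0.3, 0.1]
grip_width: 11.0
finger_force: 29.4
clock: 38.42
ee_pos: [498.6, -223.2, 102.2]
tool_rot: [-2.247, -2.194, -0.0]
wrist_force: [-0.2, 0.2, -1.0]
grip_width: 10.7
finger_force: 29.4
t 38.4 pos [ 498.6 -223.2  102.2] yang -0.024 z [-0.001  0.001 -1.   ] w 10.7 ff 29.4 F [-0.2  0.2 -1. ] q [-0.54  0.55  1.88  0.    0.71 -0.52]
147 [247.0, 167.0] [604.5, -244.9] 132.3 1.546
146 [262.0, 168.0] [552.8, -244.2] 134.9 1.553
63 [278.0, 159.0] [503.5, -281.0] 42.2 2.188
z13
147 [247.0, 167.0] [604.0, -240.6] 131.7 1.546
146 [262.0, 168.0] [552.5, -239.8] 134.3 1.553
63 [278.0, 159.0] [503.4, -276.5] 42.0 2.188
pics/k22.png
pics/k28.png
pics/k38.png
pics/kc.png
```

```bash
python3 -m pendant '[[1,[0.001,0,-0.025],[0,0,0]],[1,[0,0,-0.03],[0,0,0]],[1,[0,0,-0.02],[0,0,0]],[1,[0,0,-0.011],[0,0,0]],[1,[0,0,-0.006],[0,0,0]],[1,[0,0,-0.003],[0,0,0]],[1,[0,0,0],[0,0,0]]]' 30
python3 -m pendant '[[0.6,[0,0,0],[0,0,0]],[0.4,[0,0,0],[0,0,0]],[0.3,[0,0,0],[0,0,0]],[0.3,[0,0,0],[0,0,0]],[0.3,[0,0,0],[0,0,0]],[0.3,[0,0,0.01],[0,0,0]],[0.3,[0,0,0.03],[0,0,0]],[0.3,[0,0,0.04],[0,0,0]],[0.3,[0,0,0.04],[0,0,0]],[0.3,[0,0,0.04],[0,0,0]]]' 30
python3 -m pendant '[[0.3,[0.01,0.035,0],[0,0,0]],[0.3,[0.01,0.035,0],[0,0,0]],[0.3,[0.01,0.035,0],[0,0,0]],[0.3,[0.01,0.035,0],[0,0,0]],[0.3,[0.01,0.035,0],[0,0,0]],[0.3,[0.01,0.035,0],[0,0,0]],[0.3,[0.01,0.035,0],[0,0,0]],[0.3,[0,0.035,0],[0,0,0]],[0.3,[0,0.035,0],[0,0,0]],[0.3,[0,0.035,0],[0,0,0]]]' 30
python3 -m pendant '[[0.3,[0,0.02,0],[0,0,0]],[0.3,[0,0.01,0],[0,0,0]],[0.3,[0,0,0],[0,0,0]],[0.3,[0,0,0],[0,0,0]]]'
python3 m.py
python3 -c "
from h import *
T=cap('top');S=cap('side')
o=np.zeros((600,800,3),np.uint8); o[:300,:]=cv2.resize(T['img'][140:245,120:400,::-1],(800,300)); o[300:,:400]=cv2.resize(S['img'][130:250,190:350,::-1],(400,300)); o[300:,400:]=cv2.resize(S['img'][264:384,160:320,::-1],(400,300)); cv2.imwrite('pics/end.png',o)
W=cloud(S)
hsv=cv2.cvtColor(T['img'],cv2.COLOR_RGB2HSV); m=cv2.inRange(hsv,(0,0,215),(180,40,255)); k=np.zeros_like(m); k[155:222,262:300]=1
n,l,s,ce=cv2.connectedComponentsWithStats(m*k); print([(s[i,4],plane(T,*ce[i],14).round(0)) for i in range(1,n)])"
```

```text
clock: 39.05
ee_pos: [500.3, -223.4, 7.5]
tool_rot: [-2.245, -2.197, -0.0]
wrist_force: [-0.1, -0.3, -0.1]
grip_width: 11.0
finger_force: 29.4
clock: 39.88
ee_pos: [499.6, -223.4, 169.8]
tool_rot: [-2.245, -2.197, -0.0]
wrist_force: [1.0, -0.3, 0.2]
grip_width: 30.1
finger_force: 0.0
clock: 40.72
ee_pos: [569.7, 128.1, 168.1]
tool_rot: [-2.245, -2.197, -0.001]
wrist_force: [-0.6, 0.2, -0.4]
grip_width: 29.8
finger_force: 0.0
clock: 41.05
ee_pos: [570.0, 155.8, 167.6]
tool_rot: [-2.245, -2.198, -0.0]
wrist_force: [-0.6, -0.7, 0.4]
grip_width: 30.0
finger_force: 0.0
t 41.0 pos [570.  155.8 167.6] yang -0.021 z [-0.  0. -1.] w 30.0 ff 0.0 F [-0.6 -0.7  0.4] q [0.16 0.51 1.71 0.   0.91 0.18]
top
197 [317.0, 176.0] [605.4, -229.6] 145.3 1.553
204 [317.0, 190.0] [553.5, -230.9] 148.1 1.561
204 [318.0, 204.0] [501.2, -230.1] 147.5 1.551
side
82 [277.0, 176.0] [500.6, -200.9] 50.7 1.444
bar 342 ((483.4677429199219, 350.6962585449219), (15.820303916931152, 98.61515808105469), 4.719507217407227) 120.20089127273916
[(np.int32(7), array([542., -76.,  14.])), (np.int32(6), array([533., -98.,  14.])), (np.int32(7), array([510., -73.,  14.]))]
```

View pics/end.png

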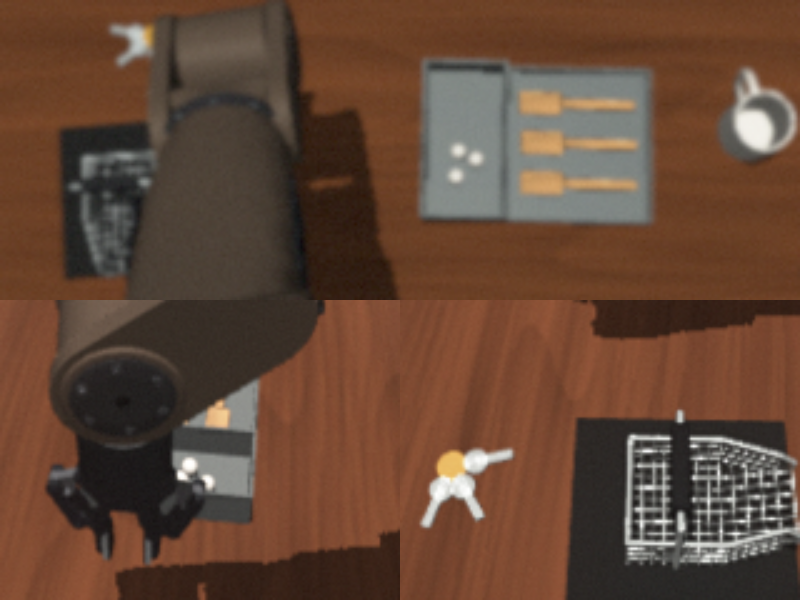

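Three spatulas lie side by side in the tray and three weights in the deep part. The basket is upright on its mat. A small bright sliver at (330,183) is probably a gap in the arm's shadow, so I'll move the arm a little and check.

```bash
python3 -m pendant '[[0.3,[0.02,-0.03,0.02],[0,0,0]],[0.3,[0.02,-0.03,0.02],[0,0,0]],[0.3,[0.02,-0.03,0.02],[0,0,0]],[0.3,[0,-0.03,0.02],[0,0,0]],[0.3,[0,-0.03,0.02],[0,0,0]],[0.3,[0,0,0],[0,0,0]],[0.3,[0,0,0],[0,0,0]],[0.3,[0,0,0],[0,0,0]],[0.3,[0,0,0],[0,0,0]]]'
python3 -c "
from h import *
S=cap('side'); W=cloud(S); print('z there',np.nanmedian(W[242:250,262:282,2]))
cv2.imwrite('pics/end2.png',cv2.resize(S['img'][130:384,150:400,::-1],(590,600))); st(); print(robot.read_state()['dq'].round(3))"
```

```text
clock: 42.0
ee_pos: [629.6, 6.9, 266.3]
tool_rot: [-2.244, -2.196, 0.001]
wrist_force: [-1.2, 0.9, -0.9]
grip_width: 29.8
finger_force: 0.0
z there 0.2760383222288283
t 42.0 pos [629.7   7.2 266.3] yang -0.021 z [-0.002  0.001 -1.   ] w 29.7 ff 0.0 F [ 0.7  1.1 -0.3] q [-0.09  0.47  1.5   0.    1.17 -0.07]
[ 0.004  0.001 -0.005 -0.     0.003 -0.002]
```

View pics/end2.png

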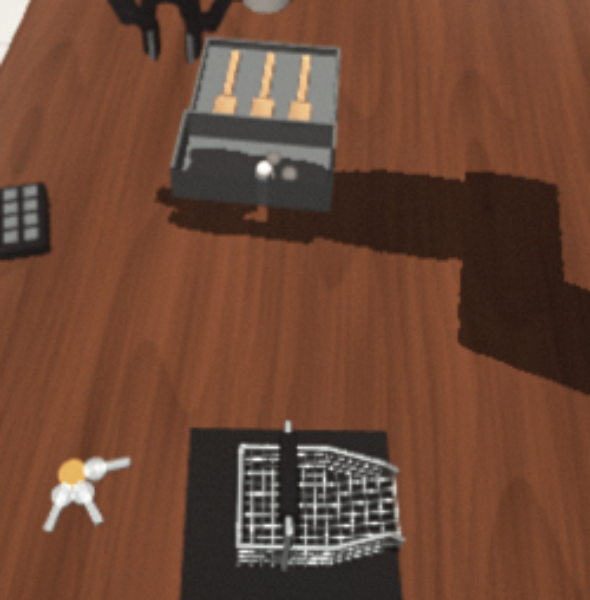

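The sliver was just a lit gap in the shadow. The three spatulas are in the tray at about (230,80), (265,80) and (303,85), the three weights are in the deep part, and the basket is upright on the mat.

```bash
python3 -c "
from workcell import robot
print(robot.job_done())"
```

```text
the job is handed in; nothing more can be done
None
```

I handed the job in at about 42 s: all three weights are in the deep compartment, the basket stands upright on its mat, and the three spatulas lie side by side in the tray with blades the same way; no verdict was shown.

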